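Lay out a stripped pump stack for inspection

ROBOT

A 6-joint arm with a two-finger parallel gripper is mounted at the origin on the work surface. World frame = base frame: x ahead of the robot, y to its left, z up, the work surface at z = 0. Lengths are in m, angles in rad, forces in N, time in s.
With the tool pointing down it reaches from about 0.25 to 0.775 m from the base axis. Payload 4 kg.
Tool frame: the origin (TCP) lies midway between the tips of the shut fingers; the grasp point (between the pads) lies 19 mm behind it; z points along the fingers, y is the direction in which the jaws open and shut (so a half turn about z gives the same grasp; the last joint's range is limited). The gripper opens to 94 mm and grips with 3 to 60 N. Pads are 16 mm wide; open, the fingers measure 119 mm over their backs; the gripper's body (75 mm by 177 mm) begins 78 mm behind the grasp point.
Start: joints at [-1.439, 0.087, 1.371, -0, 1.684, -0.103], TCP at [0.128, -0.535, 0.206] pointing down, gripper open.
Joint ranges: [-3.1, 3.1], [-0.76, 2.03], [0.27, 2.55], [-1.08, 4.22], [0.17, 2.65], [-2.57, 2.57]. Speed limits (rad/s): [2.79, 2.79, 3.14, 3.14, 3.14, 3.14].

INTERFACE

Orientations are given as [roll, pitch, yaw] about the fixed x, y, z axes, in that order (R = Rz(yaw) Ry(pitch) Rx(roll)).
In Python, from bench import get_obs, snapshot, ticket gives the robot as it stands.
- The arm moves only by the shell command python3 -m creep 'ROWS' [OPENING]. ROWS is JSON, a list that holds one entry, the list of rows, each a list of 4 numbers: the shift along the tool's x, y, z in mm, then the turn about the tool's z in degrees. A call has 1 to 8 rows; each row shifts and turns the commanded pose from where the row before left it, along the tool's axes as they then stand; what a row does not reach is not made up. A row lasts 1/8 s, in which the tool goes at most 62.5 mm and 10.7 degrees, less where a joint would pass 70% of its speed; a pose out of reach is approached as far as the arm can. A call with a gripper value outside its range is refused whole. OPENING is the opening, from 0 (shut) to 1 (fully open), set as the call begins (- or left out, the last holds). The fingers move at their own pace and stop on an object; the grip force is fixed at half the most. Time passes only in rows, so rows that do not move let the fingers close. It gives the time, the measured TCP pose, the force and the opening at its end, in the units of the state.
- get_obs(): the state, without advancing time (a new reading comes with each control period).
- snapshot(name): name is "scene" or "top" or "wrist"; returns a dict with "color" (384x512x3 uint8, red, green, blue), "depth" (384x512 float32, m along the optical axis (not along the pixel's ray), 0 where there is no reading), "fx", "fy", "cx", "cy" (pixels), "extrinsics" (4x4, takes a point from world to camera coordinates). Camera axes: x right, y down, z forward; pixel columns grow to the right and rows downward; lengths in m; the calibration is good to about 2 mm. A picture is of the moment at which its call begins.
- ticket.close_job(): hands the job in, once; it reports no verdict.
The state is a dict: "time": time; "joint_positions": joint angles; "qvel": joint speeds; "joint_torque": joint torques, N m; "tool_pos": TCP position; "ee_rot": TCP orientation; "wrist_force": force on the tool from outside, world axes, zero at the start; "wrist_torque": the same for the moment, N m; "width": finger opening in m.
Only numpy, scipy, OpenCV 4.12 (cv2) and the standard library are available. Lean on these libraries where they do the work, as an engineer would, in place of code of your own. Each camera call takes 0.05 s, during which the arm holds its last target. There are 200 camera calls.

TASK

The parts of a stripped pump stand stacked on the round steel plate. Take the stack apart one part at a time from the top down, finishing each before the next, and lower each part gently, without dropping it and the same way up, onto its own place: the collar over the upright pin and down onto its stand, the bearing cartridge in the middle of the square rubber pad, the impeller flat in the round steel dish and the flange flat in the square grey tray. Leave the open grease tin where it stands, and end with everything released and at rest.

Things in the scene. Friction and masses are not known exactly. Their poses are not given: they have to be found in the camera images.
- collar_c (a point): Plain steel collar, a ring 44 mm outside, bore 28 mm, 28 mm tall; top of the stack, standing on the cartridge. About 0.1 to 0.2 kg. Point: its centre, half-way up (14 mm over its underside); z up. Grip it across its outside.
- cartridge_c (a point): Closed steel bearing cartridge, a cylinder 58 mm in diameter, 36 mm tall, second from the top; its underside rests on the impeller's hub. 0.3 to 0.55 kg. Point: its centre, half-way up (18 mm over its underside); z up. Grip it across its diameter.
- impeller_c (a point): Aluminium impeller, third from the top: round back plate 72 mm in diameter and 6 mm thick, seven short slanting blades on it (up to 16 mm over the underside, 80 mm over their tips), and a central round hub 40 mm in diameter that rises to 40 mm over the underside. Plate down, hub up. 0.18 to 0.33 kg. Point: on the axis, half-way up (20 mm over its underside); z up. Grip it by the hub, above the blades.
- flange_c (a point): Aluminium flange, the lowest part of the stack: round disc 100 mm in diameter and 12 mm thick, with a central round hub 52 mm in diameter that rises to 40 mm over the underside. Hub up. 0.33 to 0.6 kg. It lies on a fixed round steel plate 130 mm in diameter and 16 mm high. Point: on the axis, half-way up (20 mm over its underside); z up. Grip it by the hub, above the disc.
- pin_stand: Fixed wooden block 90 x 90 mm, 15 mm high, with one upright steel pin in its middle: 12 mm in diameter, its tapered tip 60 mm above the bench. Origin: centre of the block's underside, on the bench under the pin; z up along the pin. Place of the collar.
- pad: Fixed flat square black ribbed rubber pad, 86 x 86 mm, 8 mm thick. Origin: centre of its underside, on the bench; z up. Place of the cartridge.
- dish: Fixed round steel dish, floor 4 mm over the bench, rim 16 mm over the bench, rim 114 mm outside and about 106 mm inside, inside of the floor about 96 mm. Origin: centre of its underside, on the bench; z up. Place of the impeller.
- tray: Fixed shallow square grey plastic tray 136 x 136 mm outside, 126 x 126 mm inside, floor 5 mm over the bench, rim 14 mm over the bench. Origin: centre of its underside, on the bench; x and y along its sides, z up. Place of the flange.
- tin_c (a point): Open black grease tin, a bystander standing on the bench: 52 mm in diameter, 22 mm tall. Point: its centre, half-way up. Leave it alone.

How it is judged:
On the way, in this order (a step that is already met when the one before it is completed fails the run):
1. the collar is over the pin, down on the stand, released (horizontal distance between collar_c and pin_stand below 0.012 m and z of collar_c in the frame of pin_stand between 0.025 and 0.033 m and angle between collar_c's own z axis and vertical below 0.1 rad and contact force between the fingers and collar below 0.1 N), for 0.2 s.
2. the cartridge stands on the rubber pad, released (horizontal distance between cartridge_c and pad below 0.015 m and z of cartridge_c in the frame of pad between 0.022 and 0.03 m and angle between cartridge_c's own z axis and vertical below 0.1 rad and contact force between the fingers and cartridge below 0.1 N), for 0.2 s.
3. the impeller lies flat in the round dish, released (horizontal distance between impeller_c and dish below 0.018 m and z of impeller_c in the frame of dish between 0.02 and 0.028 m and angle between impeller_c's own z axis and vertical below 0.1 rad and contact force between the fingers and impeller below 0.1 N), for 0.2 s.
4. the flange lies flat in the square tray, released (horizontal distance between flange_c and tray below 0.021 m and z of flange_c in the frame of tray between 0.021 and 0.029 m and angle between flange_c's own z axis and vertical below 0.1 rad and contact force between the fingers and flange below 0.1 N), for 0.2 s.
At the end, for the whole second after the job is handed in: Collar flat on the stand round the pin (12 mm off centre at most), cartridge upright on the pad (15 mm), impeller flat in the dish (18 mm), flange flat in the tray (21 mm); heights within 4 mm of resting, tilts under 0.1 rad, all at rest (horizontal distance between collar_c and pin_stand below 0.012 m and z of collar_c in the frame of pin_stand between 0.025 and 0.033 m and angle between each of collar_c, cartridge_c, impeller_c, flange_c's own z axis and vertical below 0.1 rad and linear speed of each of collar, cartridge, impeller, flange below 0.02 m/s and angular speed of each of collar, cartridge, impeller, flange below 0.2 rad/s and horizontal distance between cartridge_c and pad below 0.015 m and z of cartridge_c in the frame of pad between 0.022 and 0.03 m and horizontal distance between impeller_c and dish below 0.018 m and z of impeller_c in the frame of dish between 0.02 and 0.028 m and horizontal distance between flange_c and tray below 0.021 m and z of flange_c in the frame of tray between 0.021 and 0.029 m); the robot touches nothing.
It fails at once if the collar is dropped (falls freely more than about 30 mm) (linear speed of collar above 0.8 m/s and contact force between the fingers and collar below 0.05 N).
It fails at once if the cartridge is dropped (falls freely more than about 30 mm) (linear speed of cartridge above 0.8 m/s and contact force between the fingers and cartridge below 0.05 N).
It fails at once if the impeller is dropped (falls freely more than about 30 mm) (linear speed of impeller above 0.8 m/s and contact force between the fingers and impeller below 0.05 N).
It fails at once if the flange is dropped (falls freely more than about 30 mm) (linear speed of flange above 0.8 m/s and contact force between the fingers and flange below 0.05 N).
It fails at once if the open grease tin is pushed more than 25 mm or tipped (distance of tin_c from where it was at the start of the episode above 0.025 m or angle between tin_c's own z axis and vertical above 0.5 rad).
It also fails if it takes over 128 s, if anything falls off the work surface, if the arm or the gripper's body presses on something with over 40 N, if the wrist force passes 120 N, or if a joint passes its speed limit or range.

## Working session

There is one attempt and no reset: what is moved stays moved. The work goes in short steps, Python scripts to look and compute and a shell command to move; the robot and the scene stay as the last step left them, time stands still between calls to the robot, and variables do not carry over. Pictures are saved under pics/ and viewed, on a budget of 14 in all, crops included, one or two more only if the job needs it, and the job is handed in when it is done.

```bash
ls; mkdir -p pics; cat > h.py <<'E'
import numpy as np, cv2
from bench import get_obs, snapshot, ticket
def cloud(s):
    d=s["depth"]; v,u=np.mgrid[:d.shape[0],:d.shape[1]]
    p=np.stack([(u-s["cx"])/s["fx"]*d,(v-s["cy"])/s["fy"]*d,d],-1)
    E=np.array(s["extrinsics"]); w=(p-E[:3,3])@E[:3,:3]
    w[d==0]=np.nan; return w
def save(s,n): cv2.imwrite(f"pics/{n}.png",s["color"][...,::-1])
E
python3 - <<'E'
from h import *
np.set_printoptions(precision=4,suppress=True)
print(get_obs())
for n in("scene","top"):
    s=snapshot(n);save(s,n);np.savez(n,**s);print(s["fx"],s["extrinsics"])
E
```

```text
pics
{'time': 0.0, 'joint_positions': array([-1.4391,  0.088 ,  1.3723,  0.    ,  1.6836, -0.1031]), 'qvel': array([-0.0016,  0.0005, -0.0006,  0.0013, -0.0013,  0.0004]), 'joint_torque': array([  0.0009, -34.0182, -30.2426,   0.0718,   0.033 ,  -0.0002]), 'tool_pos': array([ 0.1279, -0.5344,  0.2043]), 'ee_rot': array([-3.1394, -0.0002,  0.2348]), 'wrist_force': array([ 0.6167,  0.0379, -0.3764]), 'wrist_torque': array([-0.0103, -0.0378,  0.006 ]), 'width': 0.09404800808377803}
356.1888716808819 [[ 0.2022  0.9791 -0.0205 -0.0981]
 [ 0.6896 -0.1572 -0.7069 -0.2692]
 [-0.6954  0.1288 -0.707   1.273 ]
 [ 0.      0.      0.      1.    ]]
375.7860857546535 [[ 0.0079 -0.9999 -0.01   -0.0031]
 [-0.9811 -0.0058 -0.1936  0.5172]
 [ 0.1935  0.0113 -0.981   1.0141]
 [ 0.      0.      0.      1.    ]]
```

View pics/top.png

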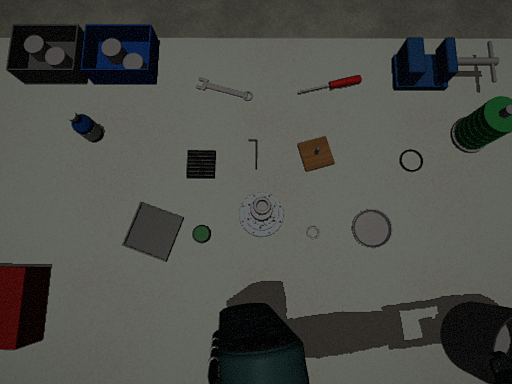

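View pics/scene.png

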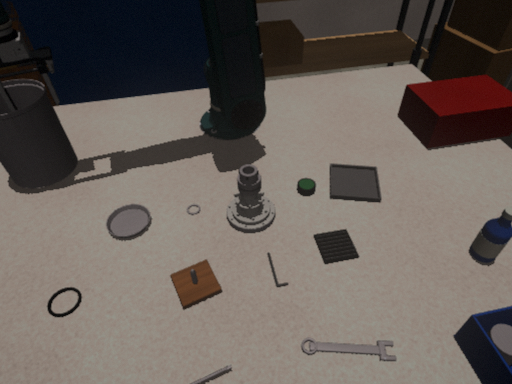

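The top view shows the stack at about (262,210), pad (201,164), pin stand (316,153), dish (371,228), tray (153,231) and tin (202,233). The scene view agrees with this. Next I'll measure them.

```bash
python3 - <<'E'
from h import *
np.set_printoptions(precision=4,suppress=True)
s=dict(np.load("top.npz")); w=cloud(s)
def reg(n,u0,u1,v0,v1,zs):
    r=w[v0:v1,u0:u1].reshape(-1,3)
    for a,b in zs:
        m=r[(r[:,2]>a)&(r[:,2]<b)]
        if len(m)<4: print(n,a,b,len(m));continue
        c,sz,an=cv2.minAreaRect(m[:,:2].astype(np.float32)); print(n,a,b,len(m),'rect',np.round(c,4),np.round(sz,4),round(an,1),'circ',np.round(np.array(cv2.minEnclosingCircle(m[:,:2].astype(np.float32))[0]),4),'mean',m.mean(0))
reg('stack',225,300,175,245,[(.15,.17),(.12,.14),(.085,.105),(.05,.062),(.02,.034)])
reg('pin',290,342,128,176,[(.010,.020),(.03,.07)])
reg('pad',180,222,142,184,[(.004,.013)])
reg('dish',345,398,200,255,[(.009,.02),(.002,.02)])
reg('tray',115,190,195,268,[(.009,.02),(.003,.02)])
reg('tin',186,216,218,250,[(.01,.03)])
reg('bench',225,245,60,75,[(-.05,.05)])
E
```

```text
stack 0.15 0.17 158 rect [ 0.4579 -0.0129] [0.0422 0.0428] 36.8 circ [ 0.458  -0.0124] mean [ 0.4578 -0.0129  0.1597]
stack 0.12 0.14 226 rect [ 0.4486 -0.0104] [0.0561 0.0472] 79.9 circ [ 0.4529 -0.0112] mean [ 0.4469 -0.0107  0.1324]
stack 0.085 0.105 2
stack 0.05 0.062 43 rect [ 0.4418 -0.0202] [0.0424 0.0729] 18.7 circ [ 0.4539 -0.0161] mean [ 0.4365 -0.0146  0.0602]
stack 0.02 0.034 407 rect [ 0.4543 -0.0108] [0.1249 0.1092] 47.3 circ [ 0.4534 -0.0106] mean [ 0.4496 -0.0071  0.0279]
pin 0.01 0.02 840 rect [ 0.6385 -0.1725] [0.0911 0.09  ] 16.0 circ [ 0.6386 -0.172 ] mean [ 0.6373 -0.1721  0.0155]
pin 0.03 0.07 23 rect [ 0.6361 -0.1723] [0.0104 0.007 ] 65.0 circ [ 0.6376 -0.173 ] mean [ 0.6357 -0.1721  0.0493]
pad 0.004 0.013 837 rect [0.611  0.1699] [0.1277 0.1241] 0.2 circ [0.6127 0.1674] mean [0.6061 0.1706 0.0084]
dish 0.009 0.02 261 rect [ 0.4165 -0.3297] [0.109  0.1098] 0.3 circ [ 0.4159 -0.3293] mean [ 0.4184 -0.3371  0.0139]
dish 0.002 0.02 1491 rect [ 0.4201 -0.3314] [0.1528 0.1608] 88.1 circ [ 0.4196 -0.33  ] mean [ 0.419  -0.3318  0.0061]
tray 0.009 0.02 459 rect [0.4035 0.3012] [0.1381 0.1359] 70.3 circ [0.4034 0.3012] mean [0.4033 0.3016 0.0134]
tray 0.003 0.02 2482 rect [0.4064 0.3053] [0.2128 0.2195] 1.6 circ [0.4088 0.3053] mean [0.4048 0.3035 0.0069]
tin 0.01 0.03 267 rect [0.3963 0.1597] [0.0508 0.0488] 88.5 circ [0.3963 0.1596] mean [0.3961 0.1591 0.0226]
bench -0.05 0.05 299 rect [0.9253 0.0751] [0.0618 0.052 ] 89.8 circ [0.926  0.0751] mean [0.9254 0.075  0.001 ]
```

```bash
python3 -m creep '[[[0,0,-50,6.7],[0,0,-50,6.7],[30,-47,0,0],[30,-47,0,0],[30,-47,0,0],[30,-47,0,0],[30,-47,0,0],[30,-47,0,0]]]'
python3 -m creep '[[[30,-47,0,0],[30,-47,0,0],[30,-47,0,0],[30,-47,0,0],[0,0,0,0],[0,0,0,0]]]' 1
python3 - <<'E'
from h import *
np.set_printoptions(precision=4,suppress=True)
print(get_obs()['tool_pos'],get_obs()['ee_rot'])
s=snapshot("wrist");save(s,"w1");np.savez("w1",**s);print(s["extrinsics"])
E
```

```text
time: 1.1
tool_pos: [0.3082, -0.251, 0.305]
ee_rot: [-3.141, 0.0, 0.0]
wrist_force: [0.6, 0.6, 0.3]
width: 0.0945
time: 1.85
tool_pos: [0.4272, -0.0649, 0.3051]
ee_rot: [3.141, 0.001, 0.001]
wrist_force: [0.3, -0.9, 0.2]
width: 0.0942
[ 0.4272 -0.0649  0.3051] [3.1411 0.0012 0.0014]
[[ 0.0009 -1.      0.0004 -0.0658]
 [-0.9735 -0.0008  0.2288  0.3685]
 [-0.2288 -0.0006 -0.9735  0.5853]
 [ 0.      0.      0.      1.    ]]
```

View pics/w1.png

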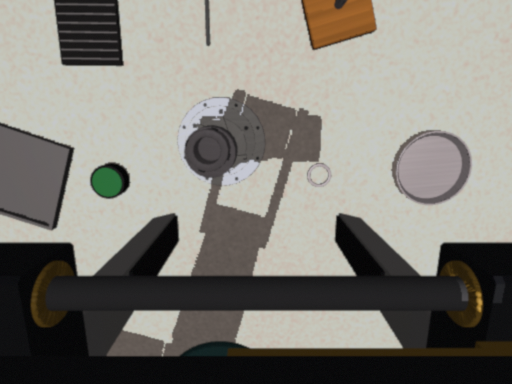

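The wrist view shows the collar at (210,148), the flange disc around (220,140), the dish at (432,166), the tin at (109,181) and part of the pad and stand. I'll fit circles per height layer.

```bash
cat >> h.py <<'E'
from scipy.optimize import least_squares
def layer(w,c,R,za,zb,r=None):
    """points near c within R, height band; circle of known radius r fitted to convex hull"""
    q=w.reshape(-1,3); q=q[np.isfinite(q[:,2])]
    q=q[(np.hypot(q[:,0]-c[0],q[:,1]-c[1])<R)&(q[:,2]>za)&(q[:,2]<zb)]
    if len(q)<8: return None
    h=cv2.convexHull(q[:,:2].astype(np.float32))[:,0]
    rect=cv2.minAreaRect(h)
    out=[len(q),q[:,2].mean().round(4),'rect',np.round(rect[0],4),np.round(rect[1],4)]
    if r:
        f=least_squares(lambda p:np.hypot(*(h-p).T)-r,q[:,:2].mean(0),loss='soft_l1',f_scale=.001)
        out+=['circ',f.x.round(4),'rms',np.sqrt((f.fun**2).mean()).round(4)]
    return out
E
python3 - <<'E'
from h import *
np.set_printoptions(precision=4,suppress=True)
for n in("w1","top"):
    w=cloud(dict(np.load(n+".npz")))
    c=(.457,-.0125); print(n)
    print('collar',layer(w,c,.05,.152,.168,.022))
    print('cart',layer(w,c,.05,.125,.14,.029))
    print('disc',layer(w,c,.08,.024,.034,.050))
    print('dish',layer(w,(.4165,-.33),.065,.009,.02,.057))
    print('tin',layer(w,(.396,.16),.04,.012,.03,.026))
    print('pad',layer(w,(.607,.171),.066,.0055,.013))
    print('pin',layer(w,(.6365,-.1725),.02,.03,.07,.006))
    print('stand',layer(w,(.6365,-.1725),.07,.011,.02))
E
```

```text
w1
collar [945, np.float64(0.1606), 'rect', array([ 0.4576, -0.0146]), array([0.0427, 0.0431]), 'circ', array([ 0.4579, -0.0144]), 'rms', np.float64(0.0009)]
cart [1039, np.float64(0.1333), 'rect', array([ 0.4526, -0.0134]), array([0.0564, 0.0572]), 'circ', array([ 0.4526, -0.0131]), 'rms', np.float64(0.0004)]
disc [1201, np.float64(0.0293), 'rect', array([ 0.462 , -0.0193]), array([0.0985, 0.0822]), 'circ', array([ 0.456 , -0.0127]), 'rms', np.float64(0.0006)]
dish [1052, np.float64(0.0146), 'rect', array([ 0.4151, -0.3314]), array([0.1133, 0.111 ]), 'circ', array([ 0.415 , -0.3314]), 'rms', np.float64(0.0007)]
tin [1014, np.float64(0.0232), 'rect', array([0.396 , 0.1577]), array([0.0505, 0.0514]), 'circ', array([0.3958, 0.1579]), 'rms', np.float64(0.0005)]
pad [4078, np.float64(0.0092), 'rect', array([0.604 , 0.1683]), array([0.0867, 0.0844])]
pin [46, np.float64(0.0399), 'rect', array([ 0.6335, -0.1733]), array([0.0107, 0.0037]), 'circ', array([ 0.6375, -0.1745]), 'rms', np.float64(0.0002)]
stand [2690, np.float64(0.016), 'rect', array([ 0.6252, -0.1781]), array([0.0645, 0.0904])]
[... 396 characters left out ...]
0976]), 'circ', array([ 0.457 , -0.0111]), 'rms', np.float64(0.001)]
dish [261, np.float64(0.0139), 'rect', array([ 0.4165, -0.3297]), array([0.109 , 0.1098]), 'circ', array([ 0.4159, -0.3294]), 'rms', np.float64(0.0014)]
tin [265, np.float64(0.0227), 'rect', array([0.3963, 0.1597]), array([0.0508, 0.0488]), 'circ', array([0.3968, 0.1594]), 'rms', np.float64(0.0008)]
pad [760, np.float64(0.0088), 'rect', array([0.6095, 0.1741]), array([0.113 , 0.1103])]
pin [23, np.float64(0.0493), 'rect', array([ 0.6361, -0.1723]), array([0.0104, 0.007 ]), 'circ', array([ 0.6385, -0.1729]), 'rms', np.float64(0.0007)]
stand [828, np.float64(0.0156), 'rect', array([ 0.6383, -0.1726]), array([0.0905, 0.0897])]
```

```bash
python3 -m creep '[[[30.5,-51,0,0],[0,0,50,0],[0,0,40,0],[0,0,40,0],[0,0,20,0],[0,0,16,0],[0,0,0,0],[0,0,0,0]]]' 1
python3 - <<'E'
from h import *
o=get_obs();print(o['tool_pos'],o['ee_rot'],o['wrist_force'])
E
```

```text
time: 2.9
tool_pos: [0.4586, -0.0142, 0.1407]
ee_rot: [3.141, -0.002, -0.0]
wrist_force: [0.2, -0.7, 0.7]
width: 0.0942
[ 0.45862659 -0.01422263  0.14065311] [ 3.14113677e+00 -2.08300419e-03 -1.60990529e-05] [ 0.2309774  -0.74109129  0.7195228 ]
```

```bash
python3 -m creep '[[[0,0,1.5,0],[0,0,0,0],[0,0,0,0],[0,0,0,0],[0,0,0,0],[0,0,0,0]]]' 0.3
python3 -m creep '[[[0,0,0,0],[0,0,0,0],[0,0,-5,0],[0,0,-10,0],[0,0,-20,0],[0,0,-20,0],[0,0,0,0],[0,0,0,0]]]' 0.3
```

```text
time: 3.65
tool_pos: [0.458, -0.0137, 0.138]
ee_rot: [3.141, -0.0, 0.001]
wrist_force: [-0.9, -0.3, 0.4]
width: 0.044
time: 4.65
tool_pos: [0.4577, -0.0135, 0.1924]
ee_rot: [-3.141, 0.001, 0.001]
wrist_force: [0.2, 0.2, -1.9]
width: 0.0442
```

```bash
python3 -m creep '[[[45,40,0,0],[45,40,0,0],[45,40,0,0],[45,40,0,0],[0,0,40,0],[0,0,40,0],[0,0,0,0],[0,0,0,0]]]'
python3 - <<'E'
from h import *
np.set_printoptions(precision=4,suppress=True)
o=get_obs();print(o['tool_pos'],o['ee_rot'],o['wrist_force'])
s=snapshot("wrist");save(s,"w2");w=cloud(s)
print('stand',layer(w,(.638,-.1725),.07,.011,.02))
print('pin',layer(w,(.638,-.1725),.02,.03,.07))
E
```

```text
time: 5.65
tool_pos: [0.6385, -0.1735, 0.1139]
ee_rot: [3.141, -0.001, 0.001]
wrist_force: [-0.0, -0.5, -1.1]
width: 0.0438
[ 0.6385 -0.1735  0.1139] [ 3.1412 -0.001   0.0011] [-0.0413 -0.457  -1.1192]
stand [7041, np.float64(0.0162), 'rect', array([ 0.6382, -0.1747]), array([0.0899, 0.0901])]
pin [37, np.float64(0.0363), 'rect', array([ 0.6426, -0.1756]), array([0.0104, 0.0033])]
```

View pics/w2.png

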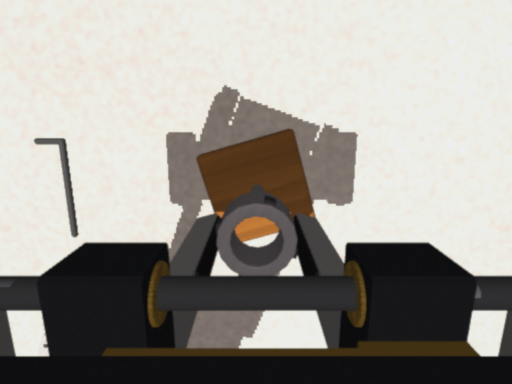

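The collar at (257,235) is held level and centred over the stand, with the pin tip at (259,190) just ahead of it because the camera is tilted. The stand centre agrees to about 1 mm, so I'll descend.

```bash
python3 -m creep '[[[0,0,20,0],[0,0,20,0],[0,0,15,0],[0,0,15,0],[0,0,10,0],[0,0,5,0],[0,0,3,0],[0,0,0,0]]]'
python3 -m creep '[[[0,0,2,0],[0,0,1.5,0],[0,0,1,0],[0,0,0,0],[0,0,0,0]]]'
```

```text
time: 6.7
tool_pos: [0.6384, -0.1735, 0.0253]
ee_rot: [3.141, -0.001, 0.001]
wrist_force: [0.1, -0.0, -1.3]
width: 0.0437
time: 7.32
tool_pos: [0.6382, -0.1735, 0.021]
ee_rot: [3.141, -0.0, 0.001]
wrist_force: [-1.2, -0.1, 2.3]
width: 0.0439
```

```bash
python3 -m creep '[[[0,0,0,0],[0,0,0,0],[0,0,0,0],[0,0,0,0],[0,0,-10,0],[0,0,-30,0],[0,0,-50,0],[0,0,-60,0]]]' 1
python3 -m creep '[[[0,0,-50,0],[0,0,-35,0],[-30,-25,0,0],[-30,-25,0,0],[-30,-25,0,0],[-30,-25,0,0],[0,0,0,0],[0,0,0,0]]]' 1
python3 - <<'E'
from h import *
np.set_printoptions(precision=4,suppress=True)
o=get_obs();print(o['tool_pos'],o['wrist_force'])
s=snapshot("wrist");save(s,"w3");w=cloud(s)
c=(.4555,-.0125)
print('collar',layer(w,(.638,-.1725),.04,.036,.05,.022))
print('cart',layer(w,c,.05,.122,.14,.029))
print('disc',layer(w,c,.08,.024,.034,.050))
print('pad',layer(w,(.605,.169),.066,.0055,.013))
E
```

```text
time: 8.32
tool_pos: [0.6374, -0.1732, 0.1713]
ee_rot: [-3.141, 0.002, 0.001]
wrist_force: [0.9, 0.9, -0.5]
width: 0.0937
time: 9.32
tool_pos: [0.5185, -0.0738, 0.2563]
ee_rot: [3.141, -0.002, 0.001]
wrist_force: [0.0, 0.1, -0.9]
width: 0.0943
[ 0.5185 -0.0738  0.2563] [ 0.0303  0.139  -0.9041]
collar [826, np.float64(0.0434), 'rect', array([ 0.6375, -0.1738]), array([0.043 , 0.0428]), 'circ', array([ 0.6374, -0.1738]), 'rms', np.float64(0.001)]
cart [2273, np.float64(0.1329), 'rect', array([ 0.4521, -0.0152]), array([0.0531, 0.0578]), 'circ', array([ 0.4529, -0.0131]), 'rms', np.float64(0.0004)]
disc [1631, np.float64(0.0293), 'rect', array([ 0.4654, -0.0166]), array([0.0992, 0.0808]), 'circ', array([ 0.4564, -0.0129]), 'rms', np.float64(0.0006)]
pad [4545, np.float64(0.0092), 'rect', array([0.6053, 0.1685]), array([0.0872, 0.0861])]
```

View pics/w3.png

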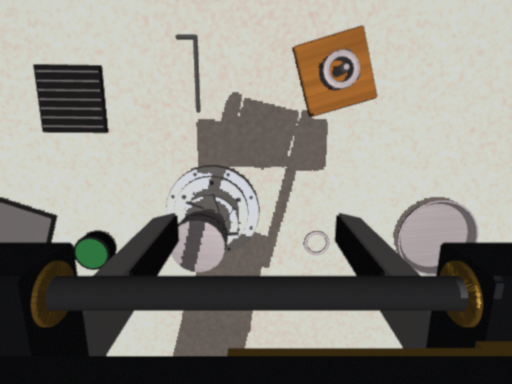

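The collar sits round the pin at (341,69), flat with its top at 43 mm. The cartridge at (197,245) is next.

```bash
python3 -m creep '[[[-33,-30,0,0],[-32.5,-30.5,0,0],[0,0,50,0],[0,0,40,0],[0,0,35,0],[0,0,20,0],[0,0,6,0],[0,0,0,0]]]' 1
python3 -m creep '[[[0,0,0,0],[0,0,0,0],[0,0,0,0],[0,0,0,0],[0,0,0,0],[0,0,0,0]]]' 0.4
python3 -m creep '[[[0,0,0,0],[0,0,-5,0],[0,0,-10,0],[0,0,-20,0],[0,0,-20,0],[0,0,0,0],[0,0,0,0]]]' 0.4
```

```text
time: 10.38
tool_pos: [0.453, -0.0135, 0.1046]
ee_rot: [3.141, 0.0, 0.0]
wrist_force: [-0.2, 0.3, 1.9]
width: 0.0938
time: 11.12
tool_pos: [0.4526, -0.0128, 0.1048]
ee_rot: [-3.141, -0.001, 0.001]
wrist_force: [-0.8, 1.7, 2.3]
width: 0.0574
time: 12.0
tool_pos: [0.452, -0.0132, 0.1586]
ee_rot: [3.142, 0.001, 0.001]
wrist_force: [0.2, -0.5, -4.4]
width: 0.0574
```

```bash
python3 -m creep '[[[38,-45.5,0,0],[38.5,-45.5,0,0],[38,-45.5,0,0],[38.5,-45.5,0,0],[0,0,40,0],[0,0,40,0],[0,0,20,0],[0,0,10,0]]]'
python3 -m creep '[[[0,0,10,0],[0,0,10,0],[0,0,6,0],[0,0,2,0],[0,0,0,0],[0,0,0,0]]]'
```

```text
time: 13.0
tool_pos: [0.6043, 0.1687, 0.0474]
ee_rot: [3.141, 0.003, 0.001]
wrist_force: [-0.5, 0.2, -3.0]
width: 0.0574
time: 13.75
tool_pos: [0.6057, 0.1691, 0.022]
ee_rot: [-3.142, -0.001, 0.001]
wrist_force: [0.6, -0.9, -3.8]
width: 0.0578
```

```bash
python3 -m creep '[[[0,0,2,0],[0,0,1.5,0],[0,0,1,0],[0,0,1,0],[0,0,0,0],[0,0,0,0]]]'
```

```text
time: 14.5
tool_pos: [0.6052, 0.169, 0.0168]
ee_rot: [3.141, -0.0, 0.001]
wrist_force: [-3.9, -1.4, 4.7]
width: 0.0579
```

```bash
python3 -m creep '[[[0,0,0,0],[0,0,0,0],[0,0,0,0],[0,0,0,0],[0,0,-10,0],[0,0,-40,0],[0,0,-60,0],[0,0,-60,0]]]' 1
python3 -m creep '[[[0,0,-60,0],[-35,46,0,0],[-35,46,0,0],[-35,46,0,0],[-35,46,0,0],[-35,46,0,0],[0,0,0,0],[0,0,0,0]]]' 1
python3 - <<'E'
from h import *
np.set_printoptions(precision=4,suppress=True)
o=get_obs();print(o['tool_pos'],o['wrist_force'])
s=snapshot("wrist");save(s,"w4");w=cloud(s)
c=(.4555,-.0125)
print('cart',layer(w,(.605,.169),.05,.038,.052,.029))
print('hub',layer(w,c,.05,.090,.105,.020))
print('disc',layer(w,c,.08,.024,.034,.050))
print('dish',layer(w,(.4155,-.3305),.065,.009,.02,.057))
E
```

```text
time: 15.5
tool_pos: [0.6051, 0.169, 0.1883]
ee_rot: [-3.142, -0.0, 0.001]
wrist_force: [1.0, -0.4, 0.1]
width: 0.094
time: 16.5
tool_pos: [0.4309, -0.0609, 0.2467]
ee_rot: [-3.141, -0.002, 0.001]
wrist_force: [0.7, -0.4, -0.1]
width: 0.0939
[ 0.4309 -0.0609  0.2467] [ 0.6618 -0.4307 -0.1102]
cart [2048, np.float64(0.0449), 'rect', array([0.5981, 0.168 ]), array([0.0442, 0.0581]), 'circ', array([0.6049, 0.1679]), 'rms', np.float64(0.0014)]
hub [1121, np.float64(0.0972), 'rect', array([ 0.4536, -0.0154]), array([0.0384, 0.0393]), 'circ', array([ 0.4534, -0.0153]), 'rms', np.float64(0.0004)]
disc [1808, np.float64(0.0293), 'rect', array([ 0.4562, -0.0129]), array([0.099 , 0.0985]), 'circ', array([ 0.4565, -0.0129]), 'rms', np.float64(0.0005)]
dish [1394, np.float64(0.0145), 'rect', array([ 0.4151, -0.331 ]), array([0.1128, 0.1124]), 'circ', array([ 0.4152, -0.3313]), 'rms', np.float64(0.0006)]
```

View pics/w4.png

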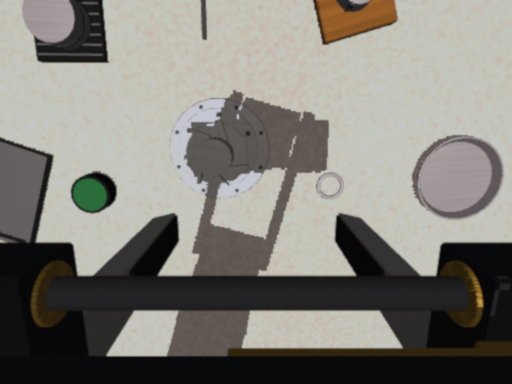

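The cartridge stands on the pad at (60,20) in this view. The impeller hub is at (211,155) and the dish at (458,177).

```bash
python3 -m creep '[[[22.5,-46,0,0],[0,0,50,0],[0,0,50,0],[0,0,40,0],[0,0,20,0],[0,0,8,0],[0,0,0,0],[0,0,0,0]]]' 1

```

```text
time: 17.55
tool_pos: [0.4541, -0.0149, 0.0793]
ee_rot: [3.141, -0.002, 0.002]
wrist_force: [-0.2, 0.5, 0.8]
width: 0.0941
```

```bash
python3 -m creep '[[[0,0,4,0],[0,0,0,0],[0,0,0,0],[0,0,0,0],[0,0,0,0],[0,0,0,0],[0,0,0,0],[0,0,0,0]]]' 0.2
python3 -m creep '[[[0,0,0,0],[0,0,-5,0],[0,0,-10,0],[0,0,-20,0],[0,0,-25,0],[0,0,0,0],[0,0,0,0]]]' 0.2
```

```text
time: 18.55
tool_pos: [0.453, -0.015, 0.074]
ee_rot: [-3.142, -0.0, 0.001]
wrist_force: [-0.1, 0.3, 0.1]
width: 0.0393
time: 19.42
tool_pos: [0.4525, -0.0151, 0.1332]
ee_rot: [-3.142, 0.001, 0.001]
wrist_force: [-0.1, -0.0, -3.2]
width: 0.0395
```

```bash
python3 -m creep '[[[-6,52.5,0,0],[-6,52.5,0,0],[-6,52.5,0,0],[-6,52.5,0,0],[-6,52.5,0,0],[-6.5,53,0,0],[0,0,0,0],[0,0,0,0]]]'
python3 -m creep '[[[0,0,30,0],[0,0,30,0],[0,0,20,0],[0,0,15,0],[0,0,8,0],[0,0,3,0],[0,0,0,0],[0,0,0,0]]]'
python3 - <<'E'
from h import *
s=snapshot("wrist");save(s,"w5")
E
```

```text
time: 20.42
tool_pos: [0.4161, -0.3297, 0.1324]
ee_rot: [-3.139, 0.002, 0.0]
wrist_force: [-0.1, 0.7, -3.2]
width: 0.0393
time: 21.42
tool_pos: [0.4172, -0.3312, 0.0289]
ee_rot: [3.14, -0.001, 0.001]
wrist_force: [-0.0, 0.5, -3.2]
width: 0.0396
```

View pics/w5.png

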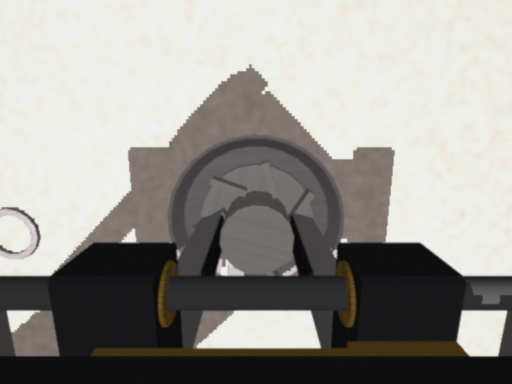

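The impeller at (257,235) is held level inside the dish rim, centred around (256,222). I'll lower the last 7 mm.

```bash
python3 -m creep '[[[0,0,3,0],[0,0,2,0],[0,0,1,0],[0,0,1,0],[0,0,0.5,0],[0,0,0,0],[0,0,0,0]]]'
```

```text
time: 22.35
tool_pos: [0.4166, -0.3306, 0.022]
ee_rot: [3.142, 0.0, 0.001]
wrist_force: [-4.3, 2.8, 5.6]
width: 0.0398
```

```bash
python3 -m creep '[[[0,0,0,0],[0,0,0,0],[0,0,0,0],[0,0,0,0],[0,0,-10,0],[0,0,-40,0],[0,0,-60,0],[0,0,-60,0]]]' 0.8
python3 -m creep '[[[0,0,-50,0],[0,-54,0,0],[0,-54,0,0],[0,-54,0,0],[0,-54,0,0],[14,-54,0,0],[0,0,0,0],[0,0,0,0]]]' 1
python3 - <<'E'
from h import *
np.set_printoptions(precision=4,suppress=True)
o=get_obs();print(o['tool_pos'],o['wrist_force'])
s=snapshot("wrist");save(s,"w6");w=cloud(s)
c=(.4555,-.0125)
print('imp',layer(w,(.4155,-.331),.04,.038,.052,.020))
print('hub',layer(w,c,.05,.050,.064,.026))
print('disc',layer(w,c,.08,.024,.034,.050))
print('tin',layer(w,(.396,.159),.04,.012,.03,.026))
E
```

```text
time: 23.35
tool_pos: [0.4166, -0.3305, 0.1928]
ee_rot: [3.141, -0.0, 0.001]
wrist_force: [0.3, -0.8, 0.5]
width: 0.0754
time: 24.35
tool_pos: [0.4305, -0.061, 0.241]
ee_rot: [3.141, -0.001, 0.001]
wrist_force: [-0.4, 0.6, -0.1]
width: 0.0941
[ 0.4305 -0.061   0.241 ] [-0.3762  0.5668 -0.1008]
imp [912, np.float64(0.0448), 'rect', array([ 0.4171, -0.3299]), array([0.0399, 0.0388]), 'circ', array([ 0.417 , -0.3302]), 'rms', np.float64(0.0003)]
hub [1576, np.float64(0.0572), 'rect', array([ 0.4569, -0.0132]), array([0.0499, 0.0507]), 'circ', array([ 0.4563, -0.0131]), 'rms', np.float64(0.0005)]
disc [3462, np.float64(0.0293), 'rect', array([ 0.4565, -0.013 ]), array([0.0987, 0.0987]), 'circ', array([ 0.4564, -0.0129]), 'rms', np.float64(0.0004)]
tin [1339, np.float64(0.0231), 'rect', array([0.3958, 0.1573]), array([0.0513, 0.0511]), 'circ', array([0.3958, 0.1578]), 'rms', np.float64(0.0003)]
```

View pics/w6.png

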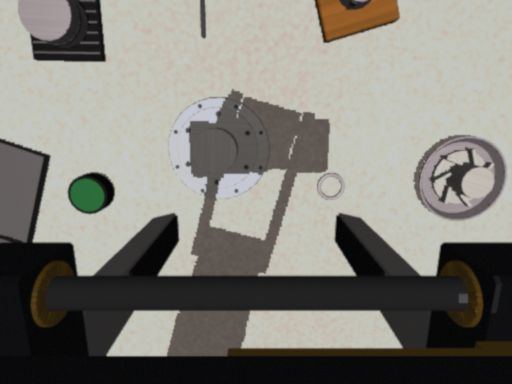

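The impeller lies in the dish at (460,178), with its hub top at 45 mm. The flange hub is at (214,150) and the tin hasn't moved.

```bash
python3 -m creep '[[[26,-48,0,0],[0,0,50,0],[0,0,50,0],[0,0,50,0],[0,0,40,0],[0,0,13,0],[0,0,0,0],[0,0,0,0]]]' 1

```

```text
time: 25.4
tool_pos: [0.4582, -0.0134, 0.0396]
ee_rot: [3.141, -0.004, 0.0]
wrist_force: [0.4, -0.2, 1.0]
width: 0.0943
```

```bash
python3 -m creep '[[[-0.5,0,6,0],[0,0,0,0],[0,0,0,0],[0,0,0,0],[0,0,0,0],[0,0,0,0],[0,0,0,0],[0,0,0,0]]]' 0.35
python3 -m creep '[[[0,0,0,0],[0,0,-5,0],[0,0,-10,0],[0,0,-20,0],[0,0,-45,0],[0,0,-20,0],[0,0,0,0],[0,0,0,0]]]' 0.35
```

```text
time: 26.4
tool_pos: [0.456, -0.0125, 0.0316]
ee_rot: [-3.141, -0.0, 0.001]
wrist_force: [-0.1, 0.4, 1.6]
width: 0.0518
time: 27.4
tool_pos: [0.4551, -0.0125, 0.1302]
ee_rot: [-3.141, 0.002, 0.001]
wrist_force: [-0.3, -0.4, -3.5]
width: 0.0516
```

```bash
python3 -m creep '[[[-8.5,-52,0,0],[-8.5,-52,0,0],[-8.5,-52,0,0],[-8.5,-52,0,0],[-8.5,-52,0,0],[-9,-53,0,0],[0,0,0,0],[0,0,0,0]]]'
python3 -m creep '[[[0,0,30,0],[0,0,30,0],[0,0,20,0],[0,0,12,0],[0,0,8,0],[0,0,2,0],[0,0,0,0],[0,0,0,0]]]'
python3 - <<'E'
from h import *
s=snapshot("wrist");save(s,"w7");w=cloud(s)
print('tray',layer(w,(.4035,.3005),.105,.009,.018))
E
```

```text
time: 28.4
tool_pos: [0.4034, 0.2995, 0.1297]
ee_rot: [3.139, 0.003, 0.002]
wrist_force: [0.1, -0.6, -3.3]
width: 0.0512
time: 29.4
tool_pos: [0.4047, 0.3007, 0.0302]
ee_rot: [-3.141, -0.001, 0.001]
wrist_force: [0.3, 0.6, -3.0]
width: 0.0516
tray [5623, np.float64(0.0148), 'rect', array([0.4024, 0.2997]), array([0.1368, 0.1368])]
```

View pics/w7.png

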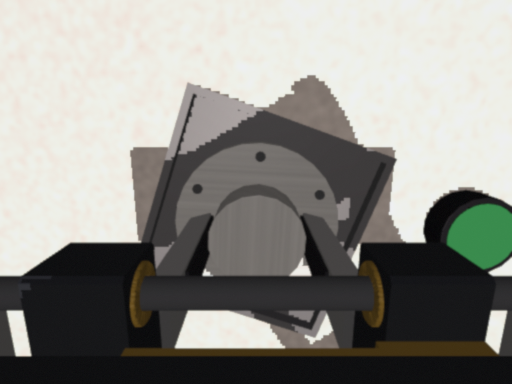

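The flange at (257,240) is centred over the tray to within 2 mm and clear of the rims. The tin at (480,235) is clear as well.

```bash
python3 -m creep '[[[0,0,4,0],[0,0,2,0],[0,0,1.5,0],[0,0,1,0],[0,0,1,0],[0,0,0,0],[0,0,0,0]]]'
```

```text
time: 30.32
tool_pos: [0.4042, 0.3003, 0.0206]
ee_rot: [3.142, -0.0, 0.001]
wrist_force: [-2.9, -1.9, 3.6]
width: 0.0515
```

Contact is made, so I'll release, rise, back away and check everything.

```bash
python3 -m creep '[[[0,0,0,0],[0,0,0,0],[0,0,0,0],[0,0,0,0],[0,0,-10,0],[0,0,-40,0],[0,0,-60,0],[0,0,-60,0]]]' 0.85
python3 -m creep '[[[0,0,-60,0],[0,55,-30,0],[0,55,0,0],[0,55,0,0],[0,55,0,0],[0,55,0,0],[0,0,0,0],[0,0,0,0]]]'
python3 - <<'E'
from h import *
np.set_printoptions(precision=4,suppress=True)
o=get_obs();print(o['tool_pos'],o['wrist_force'])
for n in("wrist","top"):
    s=snapshot(n);save(s,"end_"+n);w=cloud(s);print(n)
    print('collar',layer(w,(.638,-.1725),.04,.036,.05,.022))
    print('stand',layer(w,(.638,-.1725),.07,.011,.02))
    print('cart',layer(w,(.605,.169),.05,.038,.052,.029))
    print('pad',layer(w,(.605,.169),.064,.0055,.013))
    print('imp',layer(w,(.416,-.331),.04,.038,.052,.020))
    print('dish',layer(w,(.4155,-.3305),.065,.009,.02,.057))
    print('flange',layer(w,(.4035,.3005),.05,.038,.052,.026))
    print('tray',layer(w,(.4035,.3005),.105,.009,.02))
    print('tin',layer(w,(.396,.159),.04,.012,.03,.026))
E
```

```text
time: 31.32
tool_pos: [0.4039, 0.3002, 0.1922]
ee_rot: [-3.141, -0.0, 0.001]
wrist_force: [0.8, 0.3, 0.4]
width: 0.0797
time: 32.33
tool_pos: [0.4045, 0.0257, 0.2805]
ee_rot: [-3.141, -0.001, 0.0]
wrist_force: [0.2, 0.9, -0.6]
width: 0.0798
[0.4045 0.0257 0.2805] [ 0.2432  0.8648 -0.6316]
wrist
collar None
stand [1268, np.float64(0.0159), 'rect', array([ 0.5979, -0.1816]), array([0.0934, 0.0312])]
cart [1046, np.float64(0.0448), 'rect', array([0.5902, 0.1677]), array([0.0289, 0.057 ]), 'circ', array([0.6051, 0.1678]), 'rms', np.float64(0.0005)]
pad [1590, np.float64(0.0092), 'rect', array([0.5885, 0.1685]), array([0.0544, 0.0861])]
imp [60, np.float64(0.0409), 'rect', array([ 0.4134, -0.3135]), array([0.026 , 0.0059]), 'circ', array([ 0.4169, -0.3306]), 'rms', np.float64(0.0005)]
dish [1221, np.float64(0.0137), 'rect', array([ 0.4107, -0.3065]), array([0.1114, 0.064 ]), 'circ', array([ 0.4152, -0.3315]), 'rms', np.float64(0.0043)]
flange [1284, np.float64(0.0459), 'rect', array([0.4045, 0.2991]), array([0.0509, 0.0514]), 'circ', array([0.4046, 0.2991]), 'rms', np.float64(0.0003)]
tra
[... 711 characters left out ...]
.094 ])]
imp [165, np.float64(0.0443), 'rect', array([ 0.4173, -0.328 ]), array([0.0364, 0.0383]), 'circ', array([ 0.4171, -0.3288]), 'rms', np.float64(0.0009)]
dish [476, np.float64(0.0138), 'rect', array([ 0.4166, -0.3301]), array([0.1091, 0.111 ]), 'circ', array([ 0.4157, -0.3301]), 'rms', np.float64(0.0014)]
flange [275, np.float64(0.0456), 'rect', array([0.4048, 0.3013]), array([0.0477, 0.0511]), 'circ', array([0.4052, 0.3011]), 'rms', np.float64(0.0009)]
tray [962, np.float64(0.0157), 'rect', array([0.4036, 0.3015]), array([0.1373, 0.1359])]
tin [93, np.float64(0.0226), 'rect', array([0.3891, 0.1465]), array([0.0246, 0.0341]), 'circ', array([0.3966, 0.1609]), 'rms', np.float64(0.0089)]
```

View pics/end_top.png

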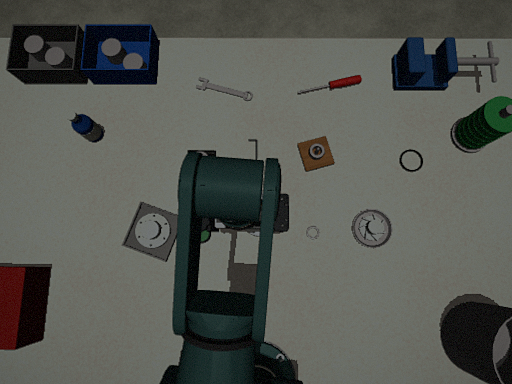

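The final top view shows the flange in the tray (153,229), the impeller in the dish (371,228) and the collar on the pin (317,151). The arm hides most of the pad from above, but the wrist view puts the cartridge on its centre. All heights match resting, so I'm handing in.

```bash
python3 -c "
from bench import ticket
print(ticket.close_job())"
```

```text
the job is handed in; nothing more can be done
None
```

I took the stack apart from the top down and set each part on its own place: collar, cartridge, impeller, then flange. Each was lowered until the wrist felt contact and then released. The whole job took about 32 s of robot time, and I have handed it in; no verdict was reported.

| Part | Place | Off centre in the last check (limit) |
|---|---|---|
| Collar | pin stand | about 0.2 mm (12 mm) |
| Cartridge | pad | about 1 mm (15 mm) |
| Impeller | dish | about 2 mm (18 mm) |
| Flange | tray | about 2 mm (21 mm) |

The top of each part was within about 1 mm of its resting height. The tin had not moved, and the gripper was empty and clear of everything.

- **Cartridge and tin:** in the final top view the arm hid most of the cartridge, its pad and the tin. I relied on the wrist camera for those; its last view showed about half the pad, so the pad centre comes from an earlier wrist view.
- **Camera agreement:** the two cameras differ from each other by about 1–2 mm in y, which matches the stated calibration.

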